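# Re-peg the drying cabinet's window stay

## Robot

A 6-joint arm with a two-finger parallel gripper is mounted at the origin on a cart in front of the work surface, level with it; the furniture and walls round the work are solid. World frame = base frame: x ahead of the robot, y to its left, z up, the work surface at z = 0. Lengths are in m, angles in rad, forces in N, time in s.
With the tool pointing down it reaches from about 0.35 to 0.775 m from the base axis. Payload 5.5 kg.
Tool frame: the origin (TCP) lies at the very end of the fingers, on their centre line; the grasp point (between the pads) lies 19 mm behind it; z points along the fingers, x is the direction in which the jaws open and shut, and the axes are right-handed (so a half turn about z gives the same grasp; the last joint's range is limited). The gripper opens to 85 mm and grips with 20 to 120 N. Pads are 22 mm wide; open, the fingers measure 114 mm over their backs; the gripper's body (76 mm by 85 mm) begins 54 mm behind the grasp point. The pads swing forward as they close: fully open they stand 13 mm farther back than shut.
Start: joints at [-1.464, 0.313, 0.046, 1.304, 0, 1.431], TCP at [0.14, -0.558, 0.231] pointing down, gripper open.
Joint ranges: [-2.76, 2.76], [-0.86, 1.69], [-1.03, 1.26], [-2.2, 2.34], [-1.47, 1.5], [-3.14, 3.14]. Speed limits (rad/s): [2.57, 2.57, 3.14, 3.14, 3.14, 3.14].

## Interface

Orientations are given as a unit quaternion [w, x, y, z].
In Python, from workcell import monitor, eyes, ticket gives the robot as it stands.
- The arm moves only by the tool send_rows, never from a script. Its argument "targets" is a list of rows, each a list of 5 numbers: the shift along the world's x, y, z in m, then the turn about the world's z in degrees, then the closure in counts, from 0 (fully open) to 255 (shut). A call has 1 to 12 rows; each row shifts and turns the commanded pose from where the row before left it; what a row does not reach is not made up. A row lasts 1/10 s, in which the tool goes at most 50 mm and 8.59 degrees, less where a joint would pass 70% of its speed; a pose out of reach is approached as far as the arm can. A call is refused whole if a number of a shift passes 0.05 or a number of a turn 8.59, either way. A call with a gripper value outside its range is refused whole. The fingers move at their own pace and stop on an object; "newtons" is the grip in N (left out, the last holds). Time passes only in rows, so rows that do not move let the fingers close. It gives the time, the measured TCP pose, the force and the opening at its end, in the units of the state.
- monitor.get_state(): the state, without advancing time (a new reading comes with each control period).
- eyes.read_camera(name): name is "side" or "top"; returns a dict with "img" (480x640x3 uint8, red, green, blue), "z_map" (480x640 float32, m along the optical axis (not along the pixel's ray), 0 where there is no reading), "camera_matrix" (3x3 intrinsics, pixels), "k1" (the pictures are not rectified: a ray, as slopes to the right and down, at radius r is drawn at 1 + k1 r^2 times it, then the intrinsics apply), "pose" (4x4, takes a point from camera to world coordinates). Camera axes: x right, y down, z forward; pixel columns grow to the right and rows downward; lengths in m; the calibration is good to about 2 mm. A picture is of the moment at which its call begins.
- ticket.hand_in(): hands the job in, once; it reports no verdict.
Trained networks look in the newest picture that a camera, given by its name, has taken for a name from the list of things; names that differ only in an ending like _2 or _b are one class to them, and where a whole thing is asked for, a point or a joint stands for the part that bears it (a point fixed in the world has none). Each returns a list of dicts, best first, with "conf" (0 to 1); they miss things now and then, are a little off and sometimes report something else, mostly with a low value. They report only what shows in the picture. A call takes as long as a camera call.
- eyes.spot_in(name, camera): "xyz" ([x, y, z] in m, in world coordinates, good to about 4 mm: the middle of the surface that is visible of it).
- eyes.tip_of(name, camera): "xyz" ([x, y, z] in m, in world coordinates, good to about 4 mm: a listed point, or the origin of a listed thing).
The state is a dict: "clock": time; "joint_pos": joint angles; "qvel": joint speeds; "tau": joint torques, N m; "tcp_pos": TCP position; "orientation": TCP orientation; "wrist_force": force on the tool from outside, world axes, zero at the start; "ft_torque": the same for the moment, N m; "finger_gap": finger opening in m.
Only numpy, scipy, OpenCV 4.12 (cv2) and the standard library are available. Lean on these libraries where they do the work, as an engineer would, in place of code of your own. Each camera call takes 0.05 s, during which the arm holds its last target.

## Task

The drying cabinet's window is held just ajar: the long slot of its stay sits over the pin on the roof. Take the stay by its black knob, lift it off the pin, swing the window farther open with it and drop the middle one of the three round holes over the pin, so that the bar lies fully down on the pin's collar; then let go. The pin may be clamped anywhere along its slotted rail, so feel for it and never force the bar against it; leave the glassware round the cabinet alone.

Things in the scene. Friction and masses are not known exactly. Their poses are not given: they have to be found in the camera images.
- cabinet: Fixed light-grey sample drying cabinet, 200 (x) x 284 (y) x 200 (z) mm, roof 200 mm above the worktop. Origin: centre of its underside; x points from front to back, y to the left, z up. Its open front has an aluminium-framed window. On the roof, besides stay and pin rail, only a 26 mm high exhaust stub at x +48, y +94 mm (radius 34).
- pin_rail: Fixed slotted steel plate, 72 x 26 x 4 mm, on the roof at the cabinet's x -60, y -15; origin: centre of its underside (z 200 mm), axes as the cabinet's. Its pin is an 8 mm stud (tip chamfered 1 mm) on a 20 mm collar; collar top 8, tip 19 mm above this origin. Pin: y 0, but x anywhere from -9 to +9 mm, clamped: NOT measured. Over 30 N from the stay is forcing it.
- window (a joint): Opening of the window (rad): 0 shut, grows as it swings out to the cabinet's -x; starts near 0.06. Upright hinge at cabinet x -109, y +110 mm; the window reaches 216 mm from it and stays where left (hinge friction about 0.12 N m, 1 N at the stay).
- pivot (a point): Where the stay is joined to the window's top rail, 125 mm from the hinge axis, in the middle of the bar's thickness (z 210.5 mm). A free swivel: the stay turns sideways and upwards about it, and drops by its own weight. At window angle a it is at the cabinet's x = -109 - 125 sin a, y = 110 - 125 cos a mm.
- knob (a point): Mid-height of the upright black cylindrical knob (17 mm thick, 39 mm high) at the stay's free end, pinch it across the bar: it turns and tilts between the fingers, stiffly if gripped hard. This point is 183 mm from the pivot and 22.5 mm above the bar's middle; the bar below it is 13 mm wide. x along the stay from pivot to knob, z up.
- hole_mid (a point): Centre of the middle round hole, on the underside of the stay (dark steel bar, 5 mm thick, 24 mm wide, 0.1 to 0.2 kg), 120 mm from the pivot. The other round holes are at 92 and 148 mm (all 10.2 mm wide, right through); the slot, over the pin at the start, is 34 x 10.2 mm centred at 56.5 mm. Seated, this point is 8 mm above pin_rail's origin.
- beaker: Glass beaker, 53 mm wide, 70 mm high, to the right of the cabinet; origin: centre of its underside. To be left alone.
- jar: Red-lidded screw jar, 50 mm wide, 72 mm high, to the right of the cabinet; origin: centre of its underside. To be left alone.
- vial: Black-capped glass vial, 27 mm wide, 66 mm high, in front of the cabinet near the hinge; the window strikes it beyond about 0.9 rad; origin: centre of its underside. To be left alone.

How it is judged:
On the way:
1. the stay is lifted clear of the pin while the window is still nearly shut (z of hole_mid in the frame of pin_rail above 0.028 m and value of joint window below 0.25 rad), for 0.1 s.
At the end, for the whole second after the job is handed in: The middle round hole is over the pin, bar down on the collar: its centre (underside) 6 to 9.5 mm above the roof, within 3 mm of the rail's centre line and 11.5 mm of its middle along it; the window is 0.46 to 0.71 rad open; the stay is at rest (z of hole_mid in the frame of pin_rail between 0.006 and 0.0095 m and x of hole_mid in the frame of pin_rail between -0.0115 and 0.0115 m and y of hole_mid in the frame of pin_rail between -0.003 and 0.003 m and value of joint window between 0.46 and 0.71 rad and linear speed of stay below 0.01 m/s); the robot touches nothing.
It fails at once if the stay is forced against the pin or its rail (over 30 N) (contact force between stay and pin_rail above 30 N).
It fails at once if the beaker, jar or vial is disturbed (moved over 15 mm) (distance of any of beaker, jar, vial from where it was at the start of the episode above 0.015 m).
It also fails if it takes over 64 s, if anything falls off the work surface, if the arm or the gripper's body presses on something with over 40 N, if the wrist force passes 120 N, or if a joint passes its speed limit or range.

## Working session

There is one attempt and no reset: what is moved stays moved. The work goes in short steps, Python scripts to look and compute and a tool call to move; the robot and the scene stay as the last step left them, time stands still between calls to the robot, and variables do not carry over. Pictures are saved under pics/ and viewed, and the job is handed in when it is done.

Besides the shell and the picture viewer there is one more tool, called after ">>>" as name([rows], argument=value, ...), one row to a line, values as JSON. send_rows: Moves the arm, as the interface text tells. Its arguments: {"type":"object","properties":{"targets":{"type":"array"},"newtons":{"type":"number"}},"required":["targets"]}

```bash
mkdir -p pics; python3 - <<'E'
from workcell import monitor, eyes
import cv2, numpy as np
s=monitor.get_state(); print(s['clock'],s['tcp_pos'],s['orientation'],s['finger_gap'],s['wrist_force'])
for c in ['top','side']:
    r=eyes.read_camera(c); cv2.imwrite(f'pics/{c}0.png',r['img'][:,:,::-1]); np.savez(f'{c}0.npz',**r)
    print(c,r['camera_matrix'].tolist(),r['k1'],np.round(r['pose'],3).tolist())
    for n in ['cabinet','pin_rail','pivot','knob','hole_mid','vial','beaker','jar']:
        print(n,[(np.round(d['xyz'],4).tolist(),round(d['conf'],2)) for d in eyes.tip_of(n,c)[:2]])
E
```

```text
0.0 [ 0.14040901 -0.55706971  0.23040637] [-6.50390657e-04  7.88768542e-01 -6.14689646e-01 -6.35766192e-04] 0.0855321213405005 [-1.14255583 -0.36028094  0.88396737]
top [[517.4630336047973, 0.0, 316.617590408019], [0.0, 517.4630336047973, 237.6203586280325], [0.0, 0.0, 1.0]] -0.022799125771442497 [[0.383, -0.809, 0.446, 0.155], [-0.924, -0.332, 0.192, -0.314], [-0.007, -0.485, -0.874, 0.891], [0.0, 0.0, 0.0, 1.0]]
cabinet [([0.572, -0.1268, -0.0029], 0.95), ([0.4567, -0.1522, 0.2121], 0.45)]
pin_rail [([0.5092, -0.1503, 0.2028], 0.49)]
pivot [([0.4553, -0.1561, 0.2152], 0.81)]
knob [([0.6402, -0.141, 0.2354], 0.72)]
hole_mid [([0.5753, -0.1439, 0.2033], 0.6)]
vial [([0.3952, -0.0496, 0.0035], 0.67)]
beaker [([0.516, -0.3391, 0.0018], 0.73), ([0.5727, -0.1287, -0.0027], 0.34)]
jar [([0.624, -0.3293, 0.0025], 0.58)]
side [[497.90681811569203, 0.0, 330.6293633111935], [0.0, 497.90681811569203, 236.41060368458437], [0.0, 0.0, 1.0]] -0.00421191394003251 [[0.772, -0.476, 0.421, 0.182], [-0.635, -0.571, 0.52, -0.581], [-0.007, -0.669, -0.743, 0.797], [0.0, 0.0, 0.0, 1.0]]
cabinet [([0.5721, -0.1292, -0.0013], 0.81)]
pin_rail [([0.5112, -0.1479, 0.2008], 0.5)]
pivot [([0.4503, -0.1469, 0.2105], 0.91), ([0.571, -0.1294, 0.0012], 0.48)]
knob [([0.6327, -0.1455, 0.2333], 0.89)]
hole_mid [([0.5747, -0.1414, 0.2064], 0.55), ([0.5229, -0.3423, 0.0005], 0.5)]
vial [([0.399, -0.0475, -0.0016], 0.79)]
beaker [([0.5247, -0.3412, 0.0001], 0.67)]
jar [([0.6176, -0.327, 0.0008], 0.55)]
```

View pics/top0.png

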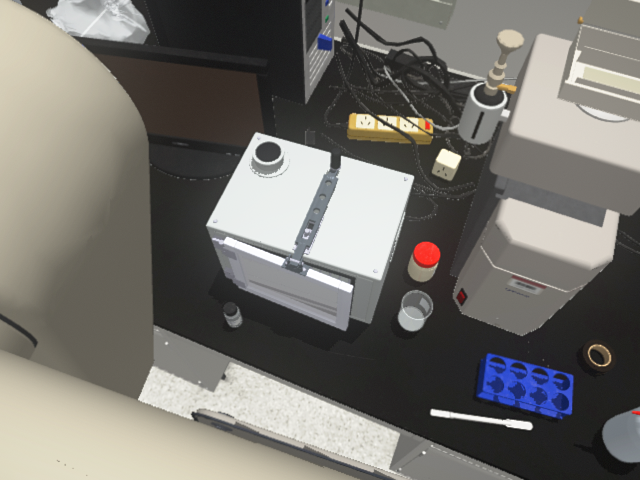

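View pics/side0.png

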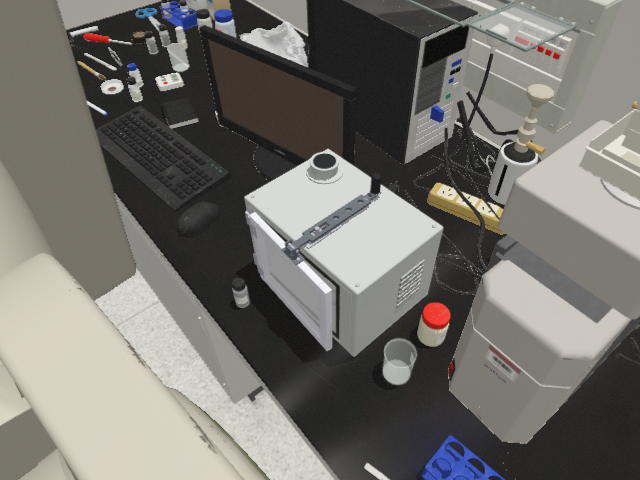

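The top view shows the cabinet roof (corners near 257,133 / 413,178 / 375,318 / 210,225), the stay from about (293,265) to the knob at (336,160), the vial at (232,315), and the jar and beaker to the right. Next I'll fit the cabinet pose from depth.

```bash
cat > h.py <<'E'
import numpy as np, cv2
def cloud(r):
    K=r['camera_matrix'];k1=float(r['k1']);z=r['z_map'];P=r['pose']
    v,u=np.mgrid[0:480,0:640].astype(float)
    x=(u-K[0,2])/K[0,0];y=(v-K[1,2])/K[1,1]
    rd=np.hypot(x,y);rr=rd.copy()
    for _ in range(8): rr=rd/(1+k1*rr**2)
    s=np.where(rd>0,rr/np.maximum(rd,1e-9),1)
    p=np.stack([x*s*z,y*s*z,z],-1)
    w=p@P[:3,:3].T+P[:3,3]; w[z<=0]=np.nan
    return w
def proj(r,pts):
    K=r['camera_matrix'];k1=float(r['k1']);P=r['pose']
    q=(np.asarray(pts)-P[:3,3])@P[:3,:3]
    xy=q[:,:2]/q[:,2:];rr=(xy**2).sum(1,keepdims=True)
    xy=xy*(1+k1*rr); return xy*[K[0,0],K[1,1]]+[K[0,2],K[1,2]]
E
python3 - <<'E'
import numpy as np,cv2
from h import *
for c in ['top','side']:
    r=dict(np.load(f'{c}0.npz')); w=cloud(r)
    d=(np.abs(w[...,2]-.2)<.006)&(w[...,0]>.4)&(w[...,0]<.75)&(w[...,1]>-.33)&(w[...,1]<.1)
    n,l,st,ce=cv2.connectedComponentsWithStats(d.astype(np.uint8)); 
    big=l==0
    big=np.zeros_like(d)
    for i in range(1,n):
        if st[i,4]>600: big|=l==i
    print(c,np.nanmedian(w[big][:,2]), big.sum())
    p=w[big]; p=p[p[:,0]>.465] if 0 else p
    rect=cv2.minAreaRect(p[:,:2].astype(np.float32)); print(rect)
    print(np.round(cv2.boxPoints(rect),4).tolist())
    # knob
    k=(w[...,2]>.222)&(w[...,2]<.26)&(w[...,0]>.58)&(w[...,0]<.68)&(np.abs(w[...,1]+.145)<.04)
    print('knob',k.sum(),np.round(np.nanmean(w[k],0),4),np.round(np.nanmin(w[k],0),4),np.round(np.nanmax(w[k],0),4))
    im=r['img'][:,:,::-1]
    uv=proj(r,[[.51,-.149,.205]])[0].astype(int)
    cr=im[uv[1]-45:uv[1]+45,uv[0]-60:uv[0]+60]
    cv2.imwrite(f'pics/{c}_crop.png',cv2.resize(cr,None,fx=6,fy=6,interpolation=cv2.INTER_CUBIC)); print(uv)
E
```

```text
top 0.1993973807746997 16564
((0.5699124336242676, -0.12866440415382385), (0.20248115062713623, 0.28466007113456726), 2.944584608078003)
[[0.46149998903274536, 0.008299999870359898], [0.47609999775886536, -0.2759999930858612], [0.6783000230789185, -0.2655999958515167], [0.6636999845504761, 0.018699999898672104]]
knob 171 [ 0.6321 -0.1429  0.241 ] [ 0.6267 -0.1502  0.222 ] [ 0.642  -0.1339  0.2533]
[309 231]
side 0.19977146831592218 12676
((0.5688700675964355, -0.12892892956733704), (0.20164938271045685, 0.28548845648765564), 2.9356629848480225)
[[0.4609000086784363, 0.008500000461935997], [0.4754999876022339, -0.2766000032424927], [0.6769000291824341, -0.2662999927997589], [0.6622999906539917, 0.018799999728798866]]
knob 170 [ 0.6321 -0.1446  0.2402] [ 0.6261 -0.1504  0.2223] [ 0.642  -0.1344  0.2541]
[320 231]
```

View pics/top_crop.png

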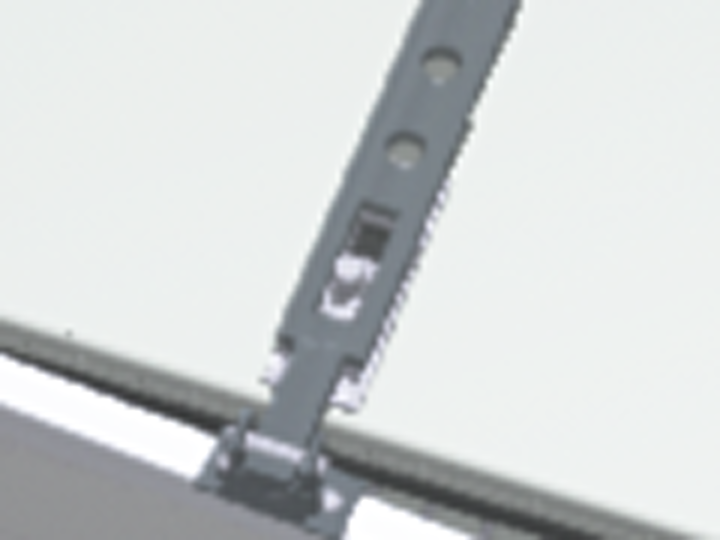

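View pics/side_crop.png

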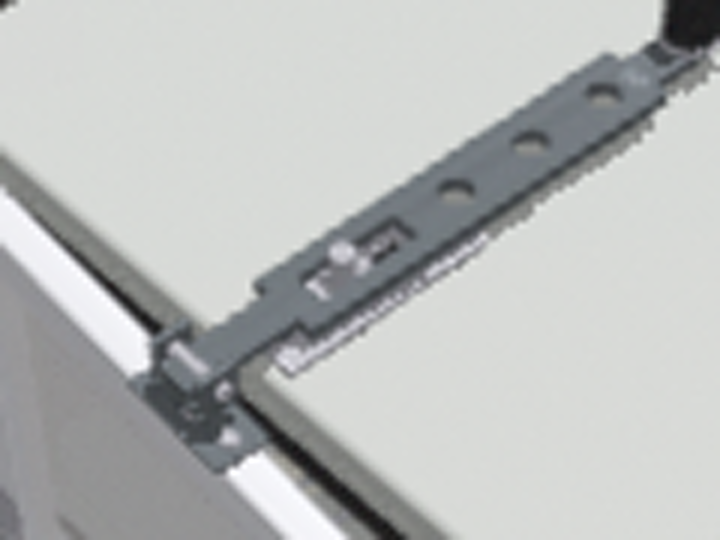

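```bash
cat >> h.py <<'E'
YAW=np.radians(2.94); CAB=np.array([.5694,-.1288])
R2=np.array([[np.cos(YAW),-np.sin(YAW)],[np.sin(YAW),np.cos(YAW)]])
def c2w(p): return CAB+R2@np.asarray(p,float)
def w2c(p): return R2.T@(np.asarray(p,float)-CAB)
def ray(r,u,v,z):
    K=r['camera_matrix'];k1=float(r['k1']);P=r['pose']
    x=np.array([(u-K[0,2])/K[0,0],(v-K[1,2])/K[1,1]]);rd=np.hypot(*x);rr=rd
    for _ in range(8): rr=rd/(1+k1*rr**2)
    d=P[:3,:3]@np.r_[x*rr/rd,1]; t=(z-P[2,3])/d[2]; return P[:3,3]+t*d
def piv(a): return c2w([-.109-.125*np.sin(a),.110-.125*np.cos(a)])
E
python3 - <<'E'
from h import *
from scipy.optimize import brentq
for c,u,v in [('top',307,230.2),('side',317,227.7)]:
    r=dict(np.load(f'{c}0.npz'))
    p=ray(r,u,v,.219); print(c,p,'rail frame',w2c(p[:2])-[-.06,-.015])
print('rail',c2w([-.06,-.015]),'piv0',piv(.06),w2c([.6335,-.1440]))
k=np.array([.6335,-.144]); print('dist piv-knob',np.linalg.norm(k-piv(.06)))
for px in [-.009,-.005,0,.005,.009]:
    pin=c2w([-.06+px,-.015])
    a=brentq(lambda a:np.linalg.norm(piv(a)-pin)-.120,.2,1.0)
    d=(pin-piv(a))/.12; kn=piv(a)+.183*d
    print(px,'a',a,'pivot',piv(a),'knob',kn,'ang',np.degrees(np.arctan2(d[1],d[0])))
E
```

```text
top [ 0.50384123 -0.1483528   0.219     ] rail frame [-0.00647534 -0.00116454]
side [ 0.50400166 -0.14868926  0.219     ] rail frame [-0.00633238 -0.00150879]
rail [ 0.51024832 -0.14685767] piv0 [ 0.45381565 -0.14953069] [ 0.06323602 -0.01846769]
dist piv-knob 0.17976945036943062
-0.009 a 0.6639152789287951 pivot [ 0.38302671 -0.1268047 ] knob [ 0.56333274 -0.15808943] ang -9.843339775307813
-0.005 a 0.6294235767664278 pivot [ 0.3865962  -0.12922246] knob [ 0.56755073 -0.15650724] ang -8.574606332912103
0 a 0.5863848878020824 pivot [ 0.39116365 -0.13206439] knob [ 0.57276778 -0.15462414] ang -7.081284573926357
0.005 a 0.5434884028907039 pivot [ 0.39583349 -0.13469876] knob [ 0.57793108 -0.15285   ] ang -5.692362393713189
0.009 a 0.5093081756029952 pivot [ 0.39963266 -0.13665298] knob [ 0.58202848 -0.15151117] ang -4.657099816607113
```

```bash
python3 - <<'E'
from h import *
H=np.zeros((20,20))
A=[]
for c in ['top','side']:
    r=dict(np.load(f'{c}0.npz')); w=cloud(r).reshape(-1,3); A.append(w[np.isfinite(w[:,0])])
    im=r['img']; ww=cloud(r)
    m=(ww[...,2]>.244)&(ww[...,2]<.258)&(ww[...,0]>.6)&(ww[...,0]<.66)&(np.abs(ww[...,1]+.145)<.03)
    p=ww[m]; t=p[p[:,2]>.2505]; print(c,'top of knob',len(t),t.min(0),t.max(0),t.mean(0))
    m=(abs(ww[...,2]-.213)<.003)&(ww[...,0]>.49)&(ww[...,0]<.61)&(np.abs(ww[...,1]+.145)<.03)
    p=ww[m][:,:2].astype(np.float32); print('bar line',cv2.fitLine(p,cv2.DIST_HUBER,0,.01,.01).ravel())
A=np.concatenate(A)
print('cols y from +.2 to -.9')
ys=np.arange(.2,-.9,-.05)
for x in np.arange(0,.9,.05):
    row=[]
    for y in ys:
        q=A[(abs(A[:,0]-x)<.025)&(abs(A[:,1]-y)<.025)&(A[:,2]>-.1)]
        row.append('%4d'%(q[:,2].max()*1000) if len(q)>3 else '   .')
    print('%.2f'%x,*row)
E
```

```text
top top of knob 34 [ 0.62958363 -0.14804765  0.25054707] [ 0.64201579 -0.13507553  0.25329944] [ 0.63560363 -0.14183744  0.25129976]
bar line [ 0.9989181   0.04650333  0.5507924  -0.14542231]
side top of knob 24 [ 0.62979931 -0.14681303  0.25050652] [ 0.64118913 -0.13441857  0.25405579] [ 0.63559474 -0.14122895  0.25161012]
bar line [ 0.9966316   0.08200837  0.55247295 -0.14637418]
cols y from +.2 to -.9
0.00    .    .    .    .    .    .    .    .    .    .    .    .    .    .    .    .    .    .    .    .    .    .
0.05    .    .    .    .    .    .    .    .    .    .    .    .    .    .    .    .    .    .    .    .    .    .
0.10    .    .    .    .    .    .    .    .    .    .    .    .    .    .    .    .    .    .    .    .    .    .
0.15    .    .    .    .    .  313  478  672  753  758  749  728    .  708  722  722    .    .    .    .    .    .
0.20    .    .    .    .    .  332  495  769  769    .    .  725  698  705  722  722    .    .    .    .    .    .
0.25    .    .    .    .    .  353  521  778  769    .    .    .    .    .    .    .    .    .    .    .    .    .
0.
[... 677 characters left out ...]
    .    .
0.60    4    4    3    .  228  228  203  215  203  202   75   75  285  285  285  285    4   21   20    3    .    .
0.65  308  303   15    .  227  227  202  254  203  204   74  392  393  393  393  391    3    4    4    3    .    .
0.70  308  308  308  308  307    .    .    .    .  198  470  470  444  436  436  259    3    4    4    0    .    .
0.75    .    .    .    .  306    .    .    .   11   15  374  469  444  410  410  214    4    3    2    .    .    .
0.80    .    .    .    4   23   23    8    9   11   17   17  392  484  497  460  167    3    9   10    .    .    .
0.85    .    4    4    4   24   21   37   11   47   48   47  392  392    .    .  114    7    9    9    .    .    .
```

>>> send_rows([
  [0.0225,0.017,0.009,7,0],
  [0.0225,0.017,0.009,7,0],
  [0.0225,0.017,0.009,7,0],
  [0.0225,0.017,0.009,7,0],
  [0.0225,0.017,0.009,7,0],
  [0.0225,0.017,0.009,7,0],
  [0.0225,0.017,0.009,7,0],
  [0.0225,0.017,0.009,7,0],
  [0.01,0.0275,0.002,7,0],
  [0.01,0.0275,0.002,7,0],
  [0.01,0.0275,0.002,7,0],
  [0.01,0.0275,0.002,7,0],
])

```text
clock: 2.1
tcp_pos: [0.3608, -0.3105, 0.3115]
orientation: [0.0, 0.997, 0.073, 0.0]
wrist_force: [0.6, 0.2, 1.0]
finger_gap: 0.0854
```

>>> send_rows([
  [0.01,0.0275,0,7,0],
  [0.01,0.0275,0,7,0],
  [0.01,0.0275,0,7,0],
  [0.01,0.0275,0,7,0],
  [0.03,0.007,0,7,0],
  [0.03,0.007,0,7,0],
  [0.03,0.007,0,7,0],
  [0.03,0.007,0,7,0],
  [0.03,0.007,0,7,0],
  [0.03,0.007,0,7,0],
  [0.02,0.007,0,7,0],
  [0,0,0,7,0],
])

```text
clock: 3.3
tcp_pos: [0.6027, -0.1516, 0.3099]
orientation: [-0.0, 0.691, 0.723, 0.0]
wrist_force: [-1.1, -1.1, 0.4]
finger_gap: 0.0855
```

>>> send_rows([
  [0.017,0.005,0,0,0],
  [0.016,0.0045,0,0,0],
  [0,0,-0.03,0,100],
  [0,0,-0.03,0,100],
  [0,0,-0.02,0,100],
  [0,0,-0.012,0,100],
  [0,0,0,0,100],
])

```text
clock: 4.0
tcp_pos: [0.6325, -0.1428, 0.2174]
orientation: [-0.002, 0.694, 0.72, -0.001]
wrist_force: [-0.3, 0.0, 0.2]
finger_gap: 0.0519
```

```bash
python3 - <<'E'
from workcell import monitor, eyes
import cv2, numpy as np
s=monitor.get_state(); print(s['clock'],s['tcp_pos'],s['joint_pos'],s['finger_gap'],s['wrist_force'])
L=[]
for c in ['top','side']:
    r=eyes.read_camera(c); np.savez(f'{c}1.npz',**r)
    L.append(cv2.resize(r['img'][100:340,200:450,::-1],None,fx=1.6,fy=1.6))
cv2.imwrite('pics/g1.png',np.hstack(L))
E
```

```text
4.0 [ 0.63250247 -0.1427952   0.21742045] [-3.45762093e-01  4.67171252e-01  2.40083153e-01  1.34723235e+00
  6.52235084e-05 -3.83091681e-01] 0.05189699873915851 [-0.34902359  0.02322477  0.15028702]
```

View pics/g1.png

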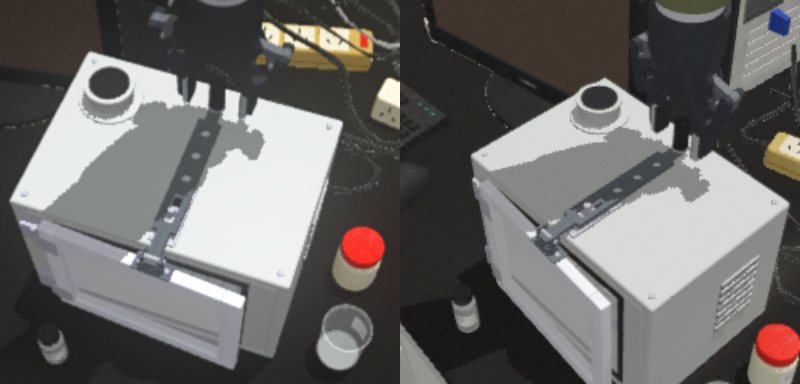

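The knob (top view, near 216,95 of the left half) stands between the fingers. Closing gently.

>>> send_rows([
  [0.003,0,0,0,160],
  [0,0,0,0,255],
  [0,0,0,0,255],
  [0,0,0,0,255],
  [0,0,0,0,255],
  [0,0,0,0,255],
], newtons=25)

```text
clock: 4.7
tcp_pos: [0.6374, -0.1433, 0.2202]
orientation: [0.001, 0.694, 0.72, 0.001]
wrist_force: [3.2, 0.7, 3.0]
finger_gap: 0.0159
```

>>> send_rows([
  [-0.0005,0,0.008,0,255],
  [-0.001,0,0.008,0,255],
  [-0.002,0,0.008,0,255],
  [-0.003,0,0.008,0,255],
  [0,0,0,0,255],
])

```text
clock: 5.2
tcp_pos: [0.6298, -0.1433, 0.2529]
orientation: [0.001, 0.694, 0.72, 0.0]
wrist_force: [0.1, 0.5, -2.4]
finger_gap: 0.016
```

```bash
python3 - <<'E'
from workcell import monitor, eyes
import cv2, numpy as np
s=monitor.get_state(); print(s['clock'],s['tcp_pos'],s['finger_gap'],s['wrist_force'],s['ft_torque'])
L=[]
for c in ['top','side']:
    r=eyes.read_camera(c); np.savez(f'{c}1.npz',**r)
    L.append(cv2.resize(r['img'][100:340,200:450,::-1],None,fx=1.6,fy=1.6))
cv2.imwrite('pics/g2.png',np.hstack(L))
E
```

```text
5.2 [ 0.62975862 -0.14325809  0.2528601 ] 0.016012423300998956 [ 0.12367512  0.51228472 -2.44621691] [ 0.00995552 -0.13970105 -0.01369503]
```

View pics/g2.png

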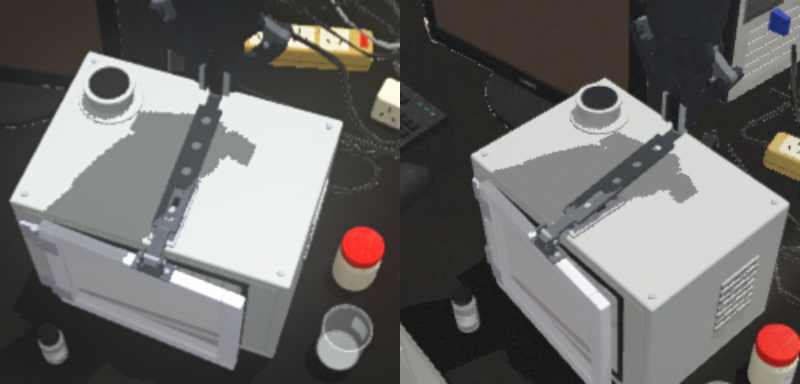

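>>> send_rows([
  [-0.0025,0,0.008,0,255],
  [-0.003,0,0.008,0,255],
  [-0.0035,0,0.008,0,255],
  [-0.003,0,0.006,0,255],
  [0,0,0,0,255],
  [0,0,0,0,255],
])

```text
clock: 5.9
tcp_pos: [0.6184, -0.1432, 0.2818]
orientation: [0.001, 0.694, 0.72, 0.0]
wrist_force: [1.2, 0.1, -1.3]
finger_gap: 0.0161
```

```bash
python3 - <<'E'
from workcell import monitor, eyes
import cv2, numpy as np
s=monitor.get_state(); print(s['clock'],s['tcp_pos'],s['finger_gap'],s['wrist_force'],s['ft_torque'])
L=[]
for c in ['top','side']:
    r=eyes.read_camera(c); np.savez(f'{c}1.npz',**r)
    L.append(cv2.resize(r['img'][140:280,250:390,::-1],None,fx=2.8,fy=2.8,interpolation=2))
    for n in ['pivot','hole_mid','knob']:
        print(n,[(np.round(d['xyz'],4).tolist(),round(d['conf'],2)) for d in eyes.tip_of(n,c)[:2]])
cv2.imwrite('pics/g3.png',np.hstack(L))
E
```

```text
5.9 [ 0.61835676 -0.1432122   0.2818147 ] 0.016131349484583578 [ 1.19477306  0.11484212 -1.34297864] [ 0.09309966 -0.29053316 -0.04733756]
pivot [([0.4579, -0.1514, 0.2128], 0.86)]
hole_mid [([0.5691, -0.1464, 0.2453], 0.55), ([0.3949, -0.0462, 0.0038], 0.42)]
knob [([0.6227, -0.1427, 0.2977], 0.68), ([0.5066, -0.1501, 0.1998], 0.56)]
pivot [([0.451, -0.1494, 0.2083], 0.9), ([0.5107, -0.1477, 0.1979], 0.29)]
hole_mid [([0.5693, -0.1481, 0.247], 0.83)]
knob [([0.6145, -0.1461, 0.2901], 0.65)]
```

View pics/g3.png

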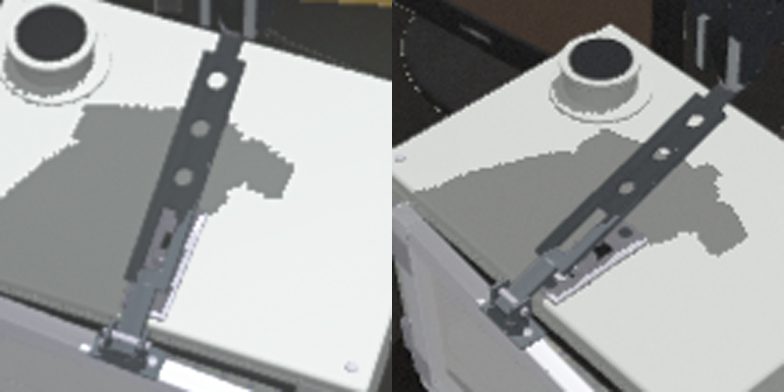

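>>> send_rows([
  [-0.007,-0.001,0,-1.1,255],
  [-0.007,-0.001,0,-1.1,255],
  [-0.007,-0.001,0,-1.1,255],
  [-0.007,-0.001,0,-1.1,255],
  [-0.007,-0.001,0,-1.1,255],
  [-0.007,-0.001,0,-1.2,255],
  [-0.007,-0.001,0,-1.2,255],
  [-0.007,-0.001,0,-1.2,255],
  [-0.007,-0.001,0,-1.2,255],
  [-0.006,-0.001,0,-1.2,255],
  [0,0,0,0,255],
])

```text
clock: 7.4
tcp_pos: [0.5477, -0.1529, 0.2813]
orientation: [-0.001, 0.763, 0.647, -0.0]
wrist_force: [-0.7, 0.3, -1.7]
finger_gap: 0.0157
```

```bash
cat > look.py <<'E'
import sys
from workcell import monitor, eyes
import cv2, numpy as np
from h import *
t=sys.argv[1]
s=monitor.get_state(); print(s['clock'],s['tcp_pos'],s['orientation'],s['finger_gap'],s['wrist_force'],s['ft_torque'])
L=[]
for c,o in [('top',(150,240)),('side',(140,230))]:
    r=eyes.read_camera(c); np.savez(f'{c}_{t}.npz',**r)
    L.append(cv2.resize(r['img'][o[0]:o[0]+140,o[1]:o[1]+140,::-1],None,fx=2.8,fy=2.8,interpolation=2))
    for n in ['pivot','hole_mid','knob']:
        print(c,n,[(np.round(d['xyz'],4).tolist(),round(d['conf'],2)) for d in eyes.tip_of(n,c)[:2]])
cv2.imwrite(f'pics/{t}.png',np.hstack(L))
E
python3 look.py g4
```

```text
7.4 [ 0.54769943 -0.15286598  0.2812804 ] [-7.14782442e-04  7.62883858e-01  6.46535115e-01 -2.29380191e-04] 0.01571417169836208 [-0.69531528  0.30436274 -1.71619786] [0.08466964 0.07243199 0.02963868]
top pivot [([0.3868, -0.1281, 0.2114], 0.98)]
top hole_mid [([0.4969, -0.1432, 0.2451], 0.87)]
top knob [([0.5517, -0.1512, 0.2946], 0.95)]
side pivot [([0.3827, -0.127, 0.2087], 0.61)]
side hole_mid []
side knob [([0.5468, -0.1511, 0.2906], 0.82)]
```

View pics/g4.png

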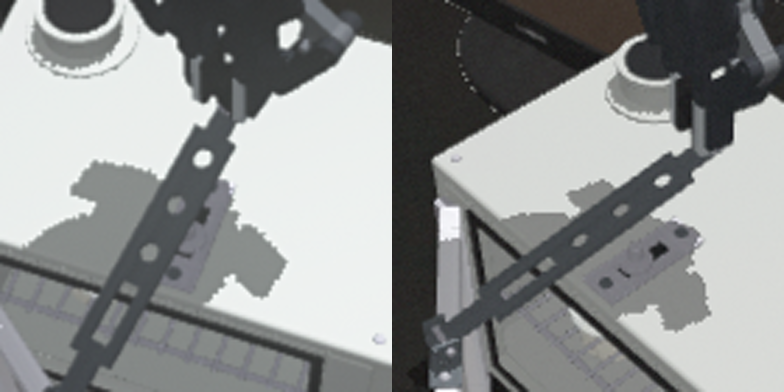

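```bash
python3 - <<'E'
from h import *
r=dict(np.load('side_g4.npz')); im=r['img'][:,:,::-1].copy()
big=cv2.resize(im[205:255,285:355],None,fx=11,fy=11,interpolation=cv2.INTER_CUBIC)
def mark(p,col):
    q=(proj(r,[p])[0]-[285,205]+.5)*11-.5; cv2.circle(big,tuple(int(round(t)) for t in q),4,col,1)
for px in [-.009,-.0065,-.004]:
    w=c2w([-.06+px,-.015]); mark([*w,.219],(0,0,255)); mark([*w,.208],(0,255,0))
for sx in(-.036,.036):
  for sy in(-.013,.013):
    mark([*c2w([-.06+sx,-.015+sy]),.204],(255,0,0))
cv2.imwrite('pics/pin.png',big)
E
```

```text
(no output)
```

View pics/pin.png

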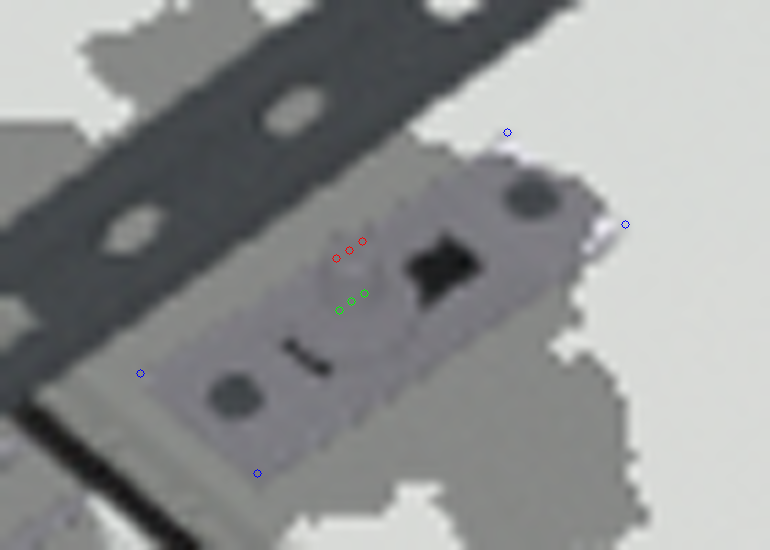

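```bash
python3 - <<'E'
from h import *
r=dict(np.load('side_g4.npz')); im=r['img'][:,:,::-1].copy()
c=im[218:240,300:335].astype(float); c=np.clip((c-100)*4,0,255).astype(np.uint8)
big=cv2.resize(c,None,fx=20,fy=20,interpolation=cv2.INTER_CUBIC)
for px,col in [(-.009,(0,0,255)),(-.0065,(0,255,0)),(-.004,(255,0,0))]:
    w=c2w([-.06+px,-.016])
    for rad,z in [(.010,.208),(.003,.219)]:
        t=np.linspace(0,6.28,50); P=np.c_[w[0]+rad*np.cos(t),w[1]+rad*np.sin(t),t*0+z]
        q=((proj(r,P)-[300,218]+.5)*20-.5).astype(int); cv2.polylines(big,[q],True,col,1)
cv2.imwrite('pics/pin2.png',big)
E
```

```text
(no output)
```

View pics/pin2.png

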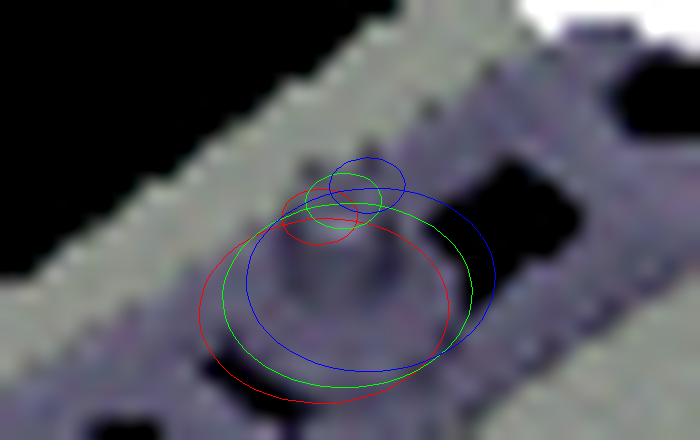

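```bash
sed -i 's/^CAB.*//; s/CAB=np.array(\[.5694,-.1288\])/CAB=np.array([.5695,-.1299])/' h.py; cat >> h.py <<'E'
from scipy.optimize import brentq
def plan(pin,theta,reach=.120):
    a=brentq(lambda a:np.linalg.norm(piv(a)-pin)-reach,.2,1.0)
    d=(pin-piv(a))/reach; t=np.radians(theta)
    return a,piv(a),piv(a)+d*(.183*np.cos(t)-.0225*np.sin(t)),.1977+.183*np.sin(t)+.0225*np.cos(t),np.degrees(np.arctan2(d[1],d[0]))
E
python3 - <<'E'
from h import *
pin=np.array([.504,-.1485]); print(w2c(pin)-[-.06,-.015])
for th in (20,12,9,7,5,3,1,0):
    a,p,k,z,ang=plan(pin,th); print(th,round(a,3),p.round(4),k.round(4),round(z,4),round(ang,2))
# from two images: current bar
for c in ['top','side']:
    r=dict(np.load(f'{c}_g4.npz')); print(c,proj(r,[[*pin,.219],[*pin,.208]]).round(1).tolist())
E
```

```text
[-0.00636779 -0.00021601]
20 0.641 [ 0.3855 -0.1295] [ 0.5477 -0.1555] 0.2814 -9.09
12 0.641 [ 0.3855 -0.1295] [ 0.5576 -0.1571] 0.2578 -9.09
9 0.641 [ 0.3855 -0.1295] [ 0.5605 -0.1575] 0.2486 -9.09
7 0.641 [ 0.3855 -0.1295] [ 0.5622 -0.1578] 0.2423 -9.09
5 0.641 [ 0.3855 -0.1295] [ 0.5636 -0.158 ] 0.2361 -9.09
3 0.641 [ 0.3855 -0.1295] [ 0.5648 -0.1582] 0.2297 -9.09
1 0.641 [ 0.3855 -0.1295] [ 0.5658 -0.1584] 0.2234 -9.09
0 0.641 [ 0.3855 -0.1295] [ 0.5662 -0.1585] 0.2202 -9.09
top [[307.1, 230.1], [307.3, 233.8]]
side [[316.9, 227.6], [317.1, 232.3]]
```

>>> send_rows([
  [0.002,-0.001,-0.006,0,255],
  [0.0025,-0.001,-0.006,0,255],
  [0.0025,-0.001,-0.006,0,255],
  [0.003,-0.001,-0.0055,0,255],
  [0,0,0,0,255],
  [0,0,0,0,255],
])

```text
clock: 8.4
tcp_pos: [0.5587, -0.1571, 0.2574]
orientation: [-0.001, 0.762, 0.647, -0.0]
wrist_force: [-1.1, 0.3, -1.1]
finger_gap: 0.0159
```

```bash
python3 look.py g5; python3 - <<'E'
from h import *
for c,o in [('top',(285,205)),('side',(285,200))]:
    r=dict(np.load(f'{c}_g5.npz')); im=r['img'][:,:,::-1]
    cv2.imwrite(f'pics/z5{c}.png',cv2.resize(im[o[1]:o[1]+50,o[0]:o[0]+60],None,fx=12,fy=12,interpolation=2))
E
```

```text
8.4 [ 0.55867204 -0.15706338  0.25736516] [-5.47676965e-04  7.62452773e-01  6.47043569e-01 -2.98268953e-04] 0.015926873429012507 [-1.14385625  0.26503321 -1.09630589] [0.01526868 0.34053154 0.04168679]
top pivot [([0.3875, -0.1288, 0.2102], 0.88)]
top hole_mid [([0.5036, -0.1446, 0.2314], 0.89)]
top knob [([0.5621, -0.1572, 0.2696], 0.81)]
side pivot [([0.3849, -0.1276, 0.2116], 0.78)]
side hole_mid [([0.5065, -0.1459, 0.2339], 0.68), ([0.5093, -0.149, 0.2007], 0.65)]
side knob [([0.5543, -0.1592, 0.2657], 0.7)]
```

View pics/z5top.png

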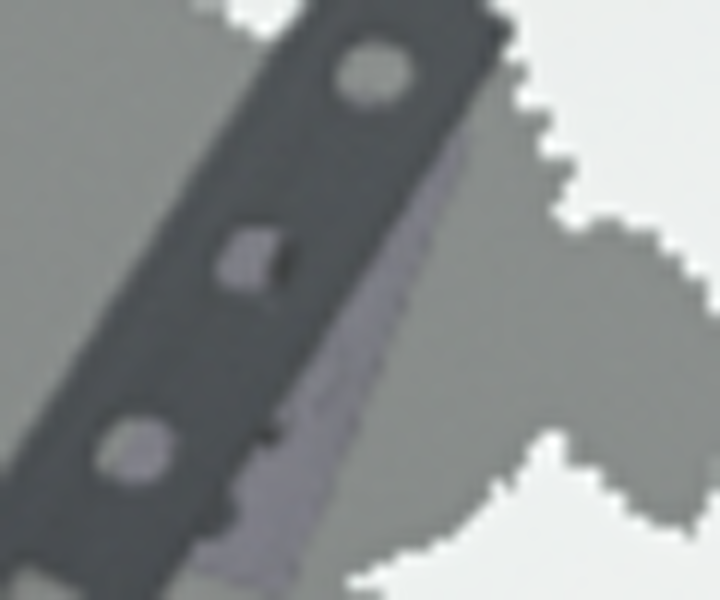

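View pics/z5side.png

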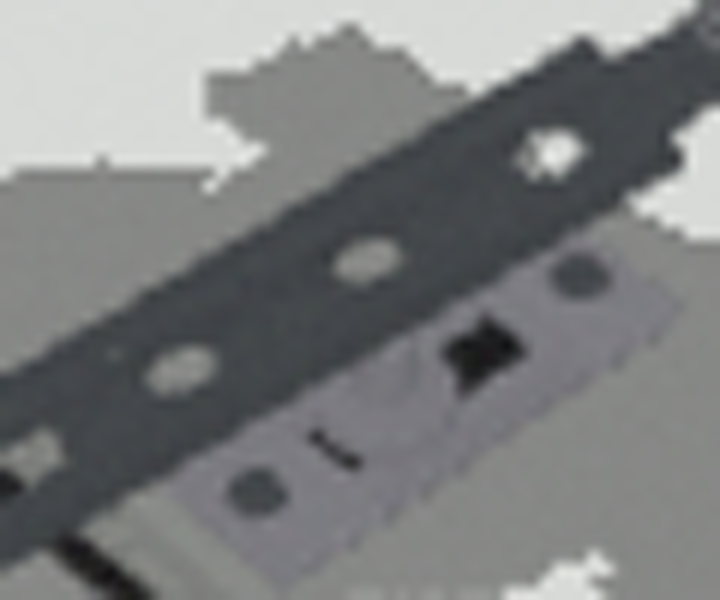

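```bash
cat >> h.py <<'E'
def rayd(r,u,v):
    a=ray(r,u,v,.2);o=r['pose'][:3,3];d=a-o;return o,d/np.linalg.norm(d)
def tri(r1,p1,r2,p2):
    (o1,d1),(o2,d2)=rayd(r1,*p1),rayd(r2,*p2)
    A=np.eye(3)*2-np.outer(d1,d1)-np.outer(d2,d2)
    b=(o1-d1*(d1@o1))+(o2-d2*(d2@o2)); x=np.linalg.solve(A,b)
    return x,np.linalg.norm(np.cross(x-o1,d1))
E
python3 - <<'E'
from h import *
rt=dict(np.load('top_g5.npz'));rs=dict(np.load('side_g5.npz'))
f=lambda o,x,y:(o[0]+(x+.5)/12-.5,o[1]+(y+.5)/12-.5)
T=(285,205);S=(285,200)
for n,a,b in [('92',(136,450),(181,370)),('120',(252,260),(366,260)),('148',(374,73),(551,153))]:
    print(n,tri(rt,f(T,*a),rs,f(S,*b)))
print('pin',tri(rt,(307,230.2),rs,(317,227.7)))
E
```

```text
92 (array([ 0.47393009, -0.1437377 ,  0.22952943]), np.float64(2.1474132788853726e-05))
120 (array([ 0.50138303, -0.14754894,  0.23455382]), np.float64(0.000181650303657171))
148 (array([ 0.52851854, -0.15252024,  0.24058742]), np.float64(0.00021800034440582963))
pin (array([ 0.50430861, -0.14817193,  0.21827959]), np.float64(8.324754458304421e-05))
```

>>> send_rows([
  [0.0015,-0.0003,-0.004,0,255],
  [0.0015,-0.0003,-0.004,0,255],
  [0.001,-0.0003,-0.004,0,255],
  [0.001,-0.0002,-0.0035,0,255],
  [0,0,0,0,255],
  [0,0,0,0,255],
])

```text
clock: 9.4
tcp_pos: [0.5641, -0.1583, 0.2422]
orientation: [0.0, 0.762, 0.647, 0.0]
wrist_force: [0.4, 0.5, 0.3]
finger_gap: 0.0157
```

```bash
python3 look.py g6; python3 - <<'E'
from h import *
L=[]
for c,o in [('top',(290,212)),('side',(295,205))]:
    r=dict(np.load(f'{c}_g6.npz')); im=r['img'][:,:,::-1]
    L.append(cv2.resize(im[o[1]:o[1]+40,o[0]:o[0]+40],None,fx=10,fy=10,interpolation=2))
cv2.imwrite(f'pics/z6.png',np.hstack(L))
E
```

```text
9.4 [ 0.56412245 -0.15825878  0.24224434] [1.55077985e-05 7.62432641e-01 6.47067586e-01 7.60976035e-05] 0.01569328540347005 [0.39856806 0.47855677 0.32022752] [0.07787031 0.09711467 0.02552382]
top pivot [([0.385, -0.1306, 0.2124], 0.9)]
top hole_mid [([0.5038, -0.1469, 0.2176], 0.68)]
top knob [([0.5657, -0.1557, 0.2565], 0.89)]
side pivot [([0.3869, -0.1295, 0.2121], 0.59)]
side hole_mid [([0.504, -0.1471, 0.2224], 0.57)]
side knob [([0.5622, -0.1602, 0.2511], 0.71)]
```

View pics/z6.png

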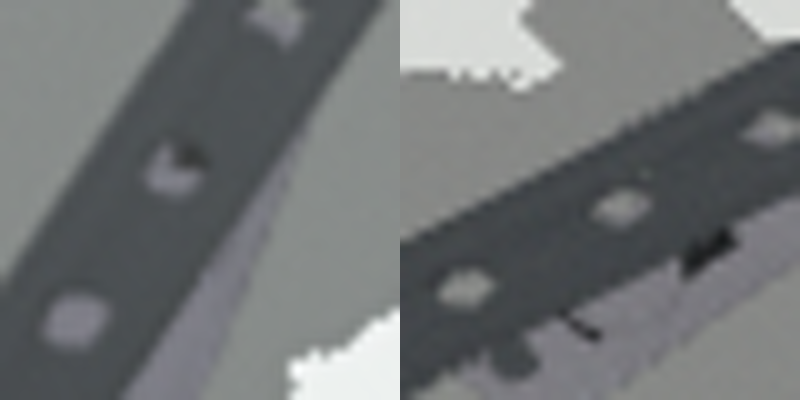

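```bash
python3 - <<'E'
from h import *
rt=dict(np.load('top_g6.npz'));rs=dict(np.load('side_g6.npz'))
print(tri(rt,(307.25,228.25),rs,(316.75,225.15)))
print(tri(rt,(297.15,243.55),rs,(301.25,233.35)))
E
```

```text
(array([ 0.50356116, -0.14900565,  0.22554533]), np.float64(8.70734095032353e-05))
(array([ 0.47601436, -0.14451477,  0.22187287]), np.float64(2.6062914768323514e-05))
```

>>> send_rows([
  [0.0005,0.0003,-0.002,0,255],
  [0.0005,0.0002,-0.002,0,255],
  [0.0003,0,-0.002,0,255],
  [0,0,0,0,255],
])

```text
clock: 10.2
tcp_pos: [0.5653, -0.1577, 0.236]
orientation: [-0.0, 0.762, 0.647, 0.0]
wrist_force: [0.3, 0.6, 1.0]
finger_gap: 0.0158
```

>>> send_rows([
  [0.0004,0,-0.0015,0,255],
  [0.0003,0,-0.0015,0,255],
  [0,0,0,0,255],
])

```text
clock: 10.5
tcp_pos: [0.566, -0.1577, 0.233]
orientation: [-0.0, 0.762, 0.647, 0.0]
wrist_force: [0.9, -0.6, -0.3]
finger_gap: 0.0158
```

>>> send_rows([
  [0.0003,0,-0.0015,0,255],
  [0.0003,0,-0.0015,0,255],
  [0,0,0,0,255],
])

```text
clock: 10.8
tcp_pos: [0.5665, -0.1577, 0.2301]
orientation: [-0.0, 0.762, 0.647, -0.0]
wrist_force: [1.1, -1.3, 0.2]
finger_gap: 0.0157
```

>>> send_rows([
  [0.0003,0,-0.0015,0,255],
  [0.0002,0,-0.0015,0,255],
  [0,0,0,0,255],
])

```text
clock: 11.1
tcp_pos: [0.5671, -0.1577, 0.2271]
orientation: [-0.0, 0.762, 0.647, 0.0]
wrist_force: [1.1, 0.0, 0.7]
finger_gap: 0.0159
```

```bash
python3 look.py g7; python3 - <<'E'
from h import *
L=[]
for c,o in [('top',(290,212)),('side',(295,205))]:
    r=dict(np.load(f'{c}_g7.npz')); im=r['img'][:,:,::-1]
    L.append(cv2.resize(im[o[1]:o[1]+40,o[0]:o[0]+40],None,fx=10,fy=10,interpolation=2))
cv2.imwrite(f'pics/z7.png',np.hstack(L))
E
```

```text
11.1 [ 0.56707918 -0.15771325  0.22706855] [-1.02571988e-04  7.62439159e-01  6.47059903e-01  2.29151714e-05] 0.015948786209915643 [1.09135402 0.00373317 0.70152996] [0.04144322 0.10872144 0.011421  ]
top pivot [([0.3894, -0.1337, 0.2151], 0.94)]
top hole_mid [([0.5043, -0.1492, 0.209], 0.71)]
top knob [([0.5693, -0.1535, 0.2388], 0.66)]
side pivot [([0.3864, -0.1257, 0.2124], 0.79)]
side hole_mid [([0.5079, -0.1478, 0.2095], 0.78)]
side knob [([0.5616, -0.1579, 0.2378], 0.91)]
```

View pics/z7.png

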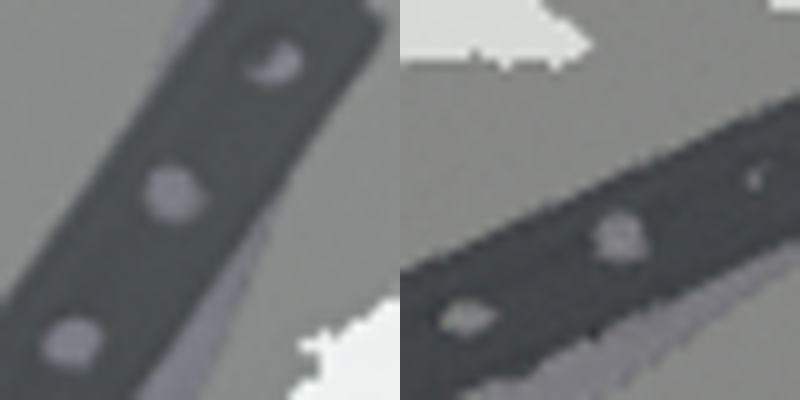

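The pin tip now fills the middle hole (top half 172,193; side half 620,237), with only about 1 N of contact. Continuing down.

>>> send_rows([
  [0.0002,0,-0.0015,0,255],
  [0.0002,0,-0.0015,0,255],
  [0,0,0,0,255],
])

```text
clock: 11.8
tcp_pos: [0.5675, -0.1577, 0.2241]
orientation: [-0.0, 0.762, 0.647, 0.0]
wrist_force: [1.4, -0.4, 1.0]
finger_gap: 0.0157
```

>>> send_rows([
  [0.0002,0,-0.0015,0,255],
  [0.0001,0,-0.0015,0,255],
  [0,0,0,0,255],
])

```text
clock: 12.1
tcp_pos: [0.568, -0.1578, 0.2215]
orientation: [0.0, 0.762, 0.647, 0.0]
wrist_force: [1.3, -1.0, 0.7]
finger_gap: 0.0161
```

>>> send_rows([
  [0,0,-0.001,0,255],
  [0,0,-0.0005,0,255],
  [0,0,0,0,255],
])

```text
clock: 12.4
tcp_pos: [0.568, -0.1578, 0.2212]
orientation: [0.001, 0.762, 0.647, 0.0]
wrist_force: [-0.4, 0.4, 7.1]
finger_gap: 0.0161
```

```bash
python3 look.py g8
```

```text
12.4 [ 0.56802593 -0.15781738  0.22118893] [8.00319748e-04 7.62432756e-01 6.47066811e-01 4.40740719e-04] 0.01608776195168704 [-0.44687352  0.43352022  7.07767908] [ 0.17377824  0.41954926 -0.02857895]
top pivot [([0.3855, -0.1319, 0.213], 0.91)]
top hole_mid [([0.5038, -0.1476, 0.207], 0.63)]
top knob []
side pivot [([0.3842, -0.1283, 0.2117], 0.93)]
side hole_mid [([0.5063, -0.149, 0.2091], 0.77)]
side knob [([0.5638, -0.163, 0.2305], 0.8)]
```

View pics/g8.png

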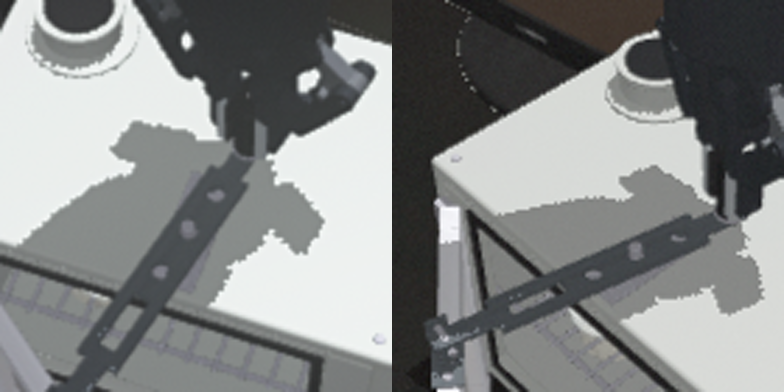

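Contact at 7 N; the bar is down on the collar and the pin shows through the middle hole (side half 636,250). Releasing now.

>>> send_rows([
  [0,0,0.0008,0,255],
  [0,0,0,0,220],
  [0,0,0,0,180],
  [0,0,0,0,140],
  [0,0,0,0,100],
  [0,0,0,0,100],
  [0,0,0.01,0,100],
  [0,0,0.03,0,100],
  [0,0,0.04,0,100],
  [0,0,0.04,0,100],
  [0,0,0,0,100],
])

```text
clock: 13.9
tcp_pos: [0.5695, -0.1585, 0.3476]
orientation: [0.005, 0.762, 0.647, 0.002]
wrist_force: [1.1, 0.4, 1.4]
finger_gap: 0.0523
```

```bash
python3 look.py g9; python3 - <<'E'
from h import *
L=[]
for c,o in [('top',(290,212)),('side',(295,205))]:
    r=dict(np.load(f'{c}_g9.npz')); im=r['img'][:,:,::-1]
    L.append(cv2.resize(im[o[1]:o[1]+40,o[0]:o[0]+40],None,fx=10,fy=10,interpolation=2))
    w=cloud(r)
    m=(abs(w[...,2]-.213)<.008)&(w[...,0]>.45)&(w[...,0]<.55)&(abs(w[...,1]+.149+.16*(w[...,0]-.504))<.010)&(w[...,2]>.207)
    p=w[m]; A=np.c_[p[:,0]-.504,np.ones(len(p))]; print(c,len(p),np.linalg.lstsq(A,p[:,2],rcond=None)[0],np.median(p[:,2]))
    k=(w[...,2]>.246)&(w[...,2]<.258)&(abs(w[...,0]-.567)<.03)&(abs(w[...,1]+.158)<.03); print('knob top',w[k].mean(0),w[k][:,2].max())
cv2.imwrite(f'pics/z9.png',np.hstack(L))
E
```

```text
13.9 [ 0.56954586 -0.15846063  0.34763304] [0.00478254 0.76241622 0.64706469 0.00243354] 0.052286520600618544 [1.0700881  0.37694283 1.43660358] [ 0.02744246 -0.04047658  0.02700924]
top pivot []
top hole_mid [([0.5048, -0.1458, 0.2053], 0.82)]
top knob [([0.5694, -0.1561, 0.2335], 0.89)]
side pivot [([0.388, -0.1285, 0.2098], 0.96)]
side hole_mid [([0.508, -0.1477, 0.2076], 0.58)]
side knob [([0.5625, -0.1594, 0.2328], 0.58)]
top 690 [0.00162625 0.21248474] 0.21238578937370317
knob top [ 0.5650201  -0.15817422  0.24997024] 0.25416082854818045
side 559 [0.00228821 0.21255989] 0.21262004298493864
knob top [ 0.56441835 -0.15916021  0.25015484] 0.2540938640751226
```

View pics/g9.png

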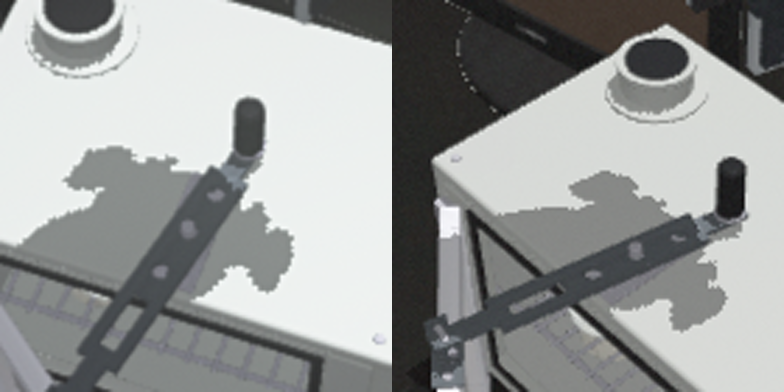

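View pics/z9.png

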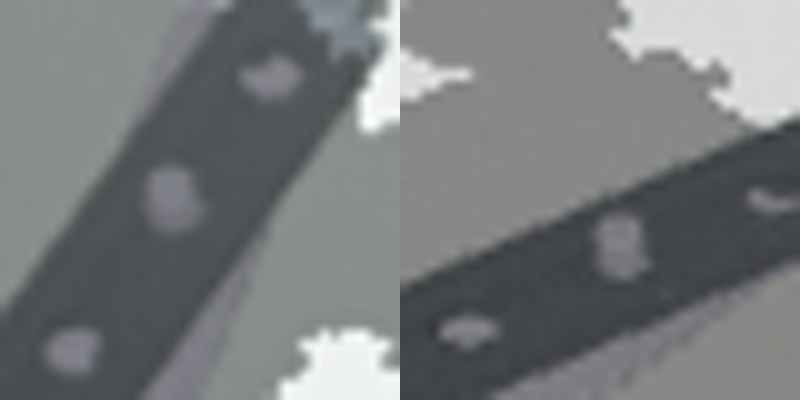

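The bar is level (slope 0.2 %), its top is at 212.5 mm, and the pin protrudes through the middle hole. The gripper is clear, so I'm handing in.

```bash
python3 -c "
from workcell import ticket
print(ticket.hand_in())"
```

```text
the job is handed in; nothing more can be done
None
```

The stay's middle hole is over the pin with the bar down on the collar. The gripper let go and backed off, and I handed the job in at about 14 s; no verdict is reported.

**How it went:** I gripped the knob at 25 N and lifted the stay off the pin with the window still at about 0.06 rad. I then swung the window to about 0.64 rad. The pin, located from both cameras, sits about 6 mm toward the front of the rail's middle. The bar went down in 1.5 mm steps with about 1 N of contact, and I stopped at 7 N when it met the collar.

**Last checks:**
- **Bar height:** Both cameras show the bar level (slope about 0.002) with its top at 212.5 mm, so the underside is about 7.5 mm above the roof.
- **Pin and gripper:** The pin shows through the middle hole. The open gripper is about 95 mm above the knob, with no contact.
- **Window angle:** 0.64 rad is worked out from the stay's geometry and agrees with the side camera's pivot reading (the top camera's last look missed the pivot); I did not measure it directly.
- **Glassware:** I never went near the vial, jar or beaker, but took no final measurement of their positions.

**Disagreements:** The cabinet fitted from depth and the pin seen in the images differed by about 1.3 mm sideways. I went by the pin, and it held. The networks' hole and knob positions differed between cameras by up to about 7 mm, so I triangulated the holes myself.

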